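# Clamp the honey jar in the jar vice

### The arm

A 6-joint arm with a two-finger parallel gripper is mounted at the origin on a cart in front of the work surface, level with it; the furniture and walls round the work are solid. World frame = base frame: x ahead of the robot, y to its left, z up, the work surface at z = 0. Lengths are in m, angles in rad, forces in N, time in s.
With the tool pointing down it reaches from about 0.3 to 0.875 m from the base axis. Payload 6.4 kg.
Tool frame: the origin (TCP) lies midway between the tips of the shut fingers; the grasp point (between the pads) lies hold_point_z behind it (hold_point_z is the distance from the TCP to the grasp point, in m); z points along the fingers, y is the line along which they close (so a half turn about z gives the same grasp; the last joint's range is limited). The gripper opens to 85 mm and grips with 20 to 120 N. Pads are 22 mm wide; open, the fingers measure 114 mm over their backs; the gripper's body (76 mm by 85 mm) begins 54 mm behind the grasp point. The pads swing forward as they close: fully open they stand 13 mm farther back than shut.
Start: joints at [0.974, 0.181, 1.607, -0, 1.354, -0.206], TCP at [0.219, 0.532, 0.231] pointing down, gripper open.
Joint ranges: [-2.99, 2.99], [-0.89, 2.07], [0.3, 2.58], [-1.14, 4.28], [0, 2.63], [-3.12, 3.12]. Speed limits (rad/s): [2.57, 2.57, 3.01, 3.14, 3.14, 3.14].

### API

Orientations are given as a unit quaternion [w, x, y, z].
In Python, from station import * gives the robot as it stands. The module is installed in compiled form; this text tells all that it offers.
- The arm moves only by the tool step_arm, never from a script. Its argument "rows" is a list of rows, each a list of 7 numbers: the shift along the tool's x, y, z in mm, then the turn, a rotation vector about the tool's x, y, z in degrees, then the finger opening in mm, from 0 to 85.4. A call has 1 to 12 rows; each row shifts and turns the commanded pose from where the row before left it, along the tool's axes as they then stand; what a row does not reach is not made up. A row lasts 1/8 s, in which the tool goes at most 62.5 mm and 10.7 degrees, less where a joint would pass 70% of its speed; a pose out of reach is approached as far as the arm can. A call is refused whole if a number of a shift passes 62.5 or a number of a turn 10.7, either way. A call with a gripper value outside its range is refused whole. The fingers move at their own pace and stop on an object; the grip force is fixed at half the most. Time passes only in rows, so rows that do not move let the fingers close. It gives the time, the measured TCP pose, the force, the opening and the grip force at its end, in the units of the state.
- state(): the state, without advancing time (a new reading comes with each control period).
- capture(name): name is "scene" or "top" or "wrist"; returns (picture, depth): 480x640x3 uint8, red, green, blue; 480x640 float32, m along the optical axis (not along the pixel's ray), 0 where there is no reading.
- camera_params(name): a dict with "fx", "fy", "cx", "cy" (pixels), "D" ([k1, k2, p1, p2, k3] as OpenCV has them; the pictures are not rectified), "T" (4x4, takes a point from camera to world coordinates). Camera axes: x right, y down, z forward; pixel columns grow to the right and rows downward; lengths in m; the calibration is good to about 2 mm. A picture is of the moment at which its call begins: read the wrist's pose just before it. camera_params takes no time and is no camera call; for the wrist camera it gives the pose at the moment of the call.
- hand_in(): hands the job in; it is judged then, once.
The state is a dict: "time_s": time; "q": joint angles; "qvel": joint speeds; "effort": joint torques, N m; "ee_pos": TCP position; "tool_rot": TCP orientation; "force": force on the tool from outside, world axes, zero at the start; "torque": the same for the moment, N m; "width": finger opening in m; "grasp_force": force on a finger pad.
Only numpy, scipy, OpenCV 4.12 (cv2) and the standard library are available. Lean on these libraries where they do the work, as an engineer would, in place of code of your own. Each camera call takes 0.05 s, during which the arm holds its last target. There are 200 camera calls.

### The job

Clamp the honey jar in the jar vice so that its lid can be twisted off with one hand. Swing the red-knobbed cam lever out to its stop to free the sliding jaw, push the jaw up until the jar sits snugly between both jaws, then swing the lever all the way back so that the jaw is locked. The jar must stay standing, and leave the mug, tea tin, kettle and small cup where they are.

Things in the scene. Friction and masses are not known exactly. Their poses are not given: they have to be found in the camera images.
- vice: jar vice, fixed: beech board 130 (x) by 280 mm (y), top 22 mm up, aluminium rail 20 mm high along its near (-x) edge, fixed grey vee jaw at its +y end, sliding one nearer -y. Jaws: 68 mm wide, tops 90 mm up, nylon-lined 120 degree vees 44 mm wide, 13 mm deep, centred on x = 0. Origin: board's centre at worktop height; x away from the robot, y to its left, yaw within 0.2 rad
- jaw (a joint): sliding jaw: clear gap in m between the outer edges of the two vees; 0.135 fully open, grows as the jaw moves to the vice's -y; with the jar snug in both vees it reads about 0.047. With the lever free it slides at 2 to 3 N, 10 N when it drags the jar along; pushing home takes about 15 N. Held fast when the lever is locked
- lever (a joint): cam lever on the tail of the sliding jaw, turning in a horizontal plane about an upright pin; 0 = locked, lever points to the vice's +x, lying across the tail; 1.45 rad = free, at its stop, lever points outward to the vice's -y. Below about 0.7 rad its eccentric presses a brake shoe on the rail; the knob needs 2 to 10 N
- pivot (a point): the lever's pivot, on top of its hub, 56 mm above the worktop; travels with the jaw; it lies at x = -20 mm in the vice and 78 mm behind the sliding jaw's vee edges (47 mm behind its back face)
- knob (a point): middle of the red upright knob at the lever's end, 68 mm from the pivot: 14 mm thick at its foot, 23 mm near the top, from 55 to 92 mm above the worktop, 75 mm up at this point. The lever arm below it is 15 mm wide with its top at 55 mm
- jaw_back (a point): a point on the flat back face (looking to the vice's -y) of the sliding jaw, 72 mm above the worktop, where it may be pushed; it lies 10 mm to +x of the jaw's middle; the face is 68 mm wide in x and its top is at 90 mm; the tail behind it has its top 31 mm above the worktop
- fixed_face (a point): middle of the mouth of the fixed jaw's vee, between its two outer edges, 60 mm above the worktop
- honey_jar: honey jar with a red lid, 65 mm across, 100 mm tall, 0.44 kg, standing on the board between the jaws; origin: centre of its underside, z up. Held in both vees its centre is 24 mm from fixed_face, on the vice's x = 0
- mug: white mug, 83 mm across and 94 mm tall, standing left of the vice near the hob; origin: centre of its underside
- tea_caddy: dark green tea tin, 68 mm across, 110 mm tall, standing at the back; origin: centre of its underside
- kettle: steel kettle, 139 x 186 mm, 181 mm tall, standing at the back; origin: centre of its underside
- espresso_cup: small white cup, 62 mm across, 50 mm tall, standing at the back right; origin: centre of its underside
There are look-alikes about, which are no part of the job. What is shaped like the honey_jar but orange is not meant.

How it is judged:
By the outcome, as a careful person would: the job done as asked, in the order asked, and still so for the second after the job is handed in, with the robot touching nothing.
It also fails if it takes over 59 s, if anything falls off the work surface, if the arm or the gripper's body presses on something with over 40 N, if the wrist force passes 120 N, or if a joint passes its speed limit or range.

## Working session

There is one attempt and no reset: what is moved stays moved. The work goes in short steps, Python scripts to look and compute and a tool call to move; the robot and the scene stay as the last step left them, time stands still between calls to the robot, and variables do not carry over. Pictures are saved under pics/ and viewed, at most 10 in all, crops included, and the job is handed in when it is done.

Besides the shell and the picture viewer there is one more tool, called after "Call:" as name(argument=value, ...), one argument or row to a line, values as JSON. step_arm: Moves the arm, as the interface text tells. Its arguments: {"type":"object","properties":{"rows":{"type":"array"}},"required":["rows"]}

```bash
mkdir -p pics
python3 - <<'E'
from station import *
import cv2,numpy as np
s=state();print({k:np.round(s[k],3) for k in s})
for n in("scene","top"):
    im,d=capture(n);cv2.imwrite(f"pics/{n}0.png",im[:,:,::-1]);np.savez(f"pics/{n}0.npz",im=im,d=d)
    p=camera_params(n);print(n,p)
E
```

```text
{'time_s': np.float64(0.0), 'q': array([ 0.974,  0.182,  1.608, -0.   ,  1.354, -0.206]), 'qvel': array([-0.002,  0.001,  0.002, -0.001,  0.001,  0.001]), 'effort': array([-0.0000e+00, -4.4487e+01, -3.5134e+01, -0.0000e+00,  9.0000e-03,
       -0.0000e+00]), 'ee_pos': array([0.219, 0.531, 0.23 ]), 'tool_rot': array([-0.   ,  0.194,  0.981, -0.001]), 'force': array([ 0.072,  0.269, -0.937]), 'torque': array([ 0.017, -0.045,  0.05 ]), 'grasp_force': np.float64(0.0), 'width': np.float64(0.086)}
scene {'fx': 596.3421378052785, 'fy': 596.3421378052785, 'cx': 327.3291812277689, 'cy': 225.97998345764682, 'D': array([-0.18074285,  0.        ,  0.        ,  0.        ,  0.        ]), 'T': array([[-0.98327519, -0.16046756,  0.0861398 ,  0.49403254],
       [-0.18197097,  0.84609175, -0.50101429,  0.69989001],
       [ 0.00751437, -0.50830987, -0.86114146,  1.06338696],
       [ 0.        ,  0.        ,  0.        ,  1.        ]])}
top {'fx': 599.3438878642535, 'fy': 599.3438878642535, 'cx': 299.52610923025276, 'cy': 233.45807132682873, 'D': array([0.01813501, 0.        , 0.        , 0.        , 0.        ]), 'T': array([[-0.00368022, -0.98930394,  0.14582237,  0.4157595 ],
       [-0.99756216,  0.01379401,  0.06840661,  0.05484652],
       [-0.06968641, -0.14521513, -0.98694294,  1.37812656],
       [ 0.        ,  0.        ,  0.        ,  1.        ]])}
```

View pics/scene0.png

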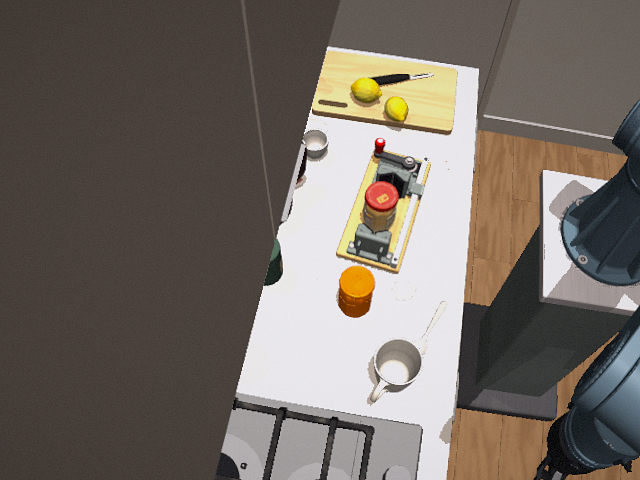

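View pics/top0.png

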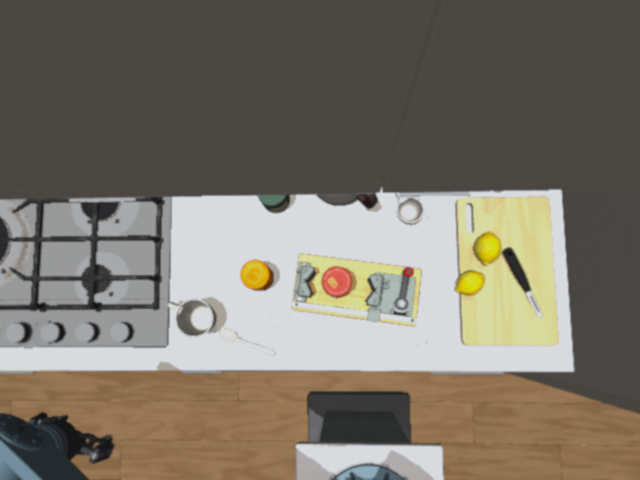

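The scene shows the vice at about (385,200), with the red knob at (380,145). In the top view the board spans (293–422, 253–325), the jar lid is at (337,281), the knob at (408,271) and the hub at (401,304). The lever is locked, a dark overhead cupboard covers the back, and the orange look-alike is at (257,275).

```bash
cat > h.py <<'E'
import cv2,numpy as np
from station import *
def ray(p,u):
    K=np.array([[p['fx'],0,p['cx']],[0,p['fy'],p['cy']],[0,0,1]])
    n=cv2.undistortPoints(np.array([[u]],float),K,p['D'])[0,0]
    T=p['T'];return T[:3,3],T[:3,:3]@np.r_[n,1]
def onz(p,u,z):
    o,r=ray(p,u);return o+r*(z-o[2])/r[2]
def at(p,u,d):
    o,r=ray(p,u);return o+r*d
def tri(a,b):
    A=np.zeros((3,3));B=np.zeros(3)
    for o,r in(a,b):
        r=r/np.linalg.norm(r);M=np.eye(3)-np.outer(r,r);A+=M;B+=M@o
    return np.linalg.solve(A,B)
def blobs(m,amin=15):
    n,l,s,c=cv2.connectedComponentsWithStats(m.astype(np.uint8))
    return [(s[i].tolist(),c[i].round(1).tolist()) for i in range(1,n) if s[i,4]>=amin]
E
python3 - <<'E'
from h import *
np.set_printoptions(precision=4,suppress=True)
for n in("scene","top"):
    z=np.load(f"pics/{n}0.npz");im,d=z['im'],z['d'];p=camera_params(n)
    h=cv2.cvtColor(im,cv2.COLOR_RGB2HSV)
    red=((h[...,0]<6)|(h[...,0]>172))&(h[...,1]>150)&(h[...,2]>80)
    for s,c in blobs(red):
        zz=d[int(c[1]),int(c[0])];print(n,'red',s,c,zz,at(p,c,zz))
    y=((h[...,0]>18)&(h[...,0]<35)&(h[...,1]>60)&(h[...,2]>120)).astype(np.uint8)
    reg=np.zeros_like(y)
    if n=='top':reg[240:335,285:430]=1
    else: reg[145:275,333:435]=1
    y*=reg
    pts=cv2.findNonZero(y);r=cv2.minAreaRect(pts);print(n,'board',r)
    for q in cv2.boxPoints(r):print(q,onz(p,q,.022))
    # cupboard
    if n=='top':
        for u in((300,150),(400,180),(337,100),(337,188)):print(u,at(p,u,d[u[1],u[0]]))
        im2=cv2.resize(im[240:340,280:440],None,fx=5,fy=5,interpolation=2);cv2.imwrite('pics/tc.png',im2[:,:,::-1])
    else: cv2.imwrite('pics/sc.png',cv2.resize(im[130:280,320:445],None,fx=4,fy=4,interpolation=2)[:,:,::-1])
E
```

```text
scene red [375, 139, 10, 13, 62] [379.5, 144.6] 1.232653 [ 0.5208 -0.0804  0.0886]
scene red [365, 181, 34, 31, 611] [381.4, 196.0] 1.1269366 [0.4995 0.0686 0.1226]
scene board ((380.5523376464844, 216.3858642578125), (64.41703033447266, 131.81698608398438), 16.50436019897461)
[330.947  270.4287] [0.573  0.1914 0.022 ]
[368.3947 144.0429] [ 0.5471 -0.1305  0.022 ]
[430.1577 162.343 ] [ 0.4068 -0.1067  0.022 ]
[392.71   288.7289] [0.4495 0.2081 0.022 ]
top red [323, 268, 29, 29, 105] [338.6, 284.9] 1.2557387 [0.492  0.0606 0.1174]
top red [404, 268, 9, 9, 41] [407.7, 272.1] 1.312764 [ 0.5226 -0.0904  0.0537]
top red [326, 271, 21, 21, 235] [337.8, 280.9] 1.251403 [0.5    0.0621 0.1231]
top board ((356.73846435546875, 289.4121398925781), (124.288330078125, 57.44570541381836), 7.253194808959961)
[291.4652 310.0592] [0.442  0.1677 0.022 ]
[298.718  253.0732] [0.5709 0.1509 0.022 ]
[422.0117 268.7651] [ 0.5324 -0.1258  0.022 ]
[414.759  325.7511] [ 0.4064 -0.1057  0.022 ]
(300, 150) [0.5854 0.0941 0.7998]
(400, 180) [ 0.5851 -0.0177  0.6631]
(337, 100) [0.5853 0.0562 0.9335]
(337, 188) [0.5851 0.0587 0.6255]
```

View pics/tc.png

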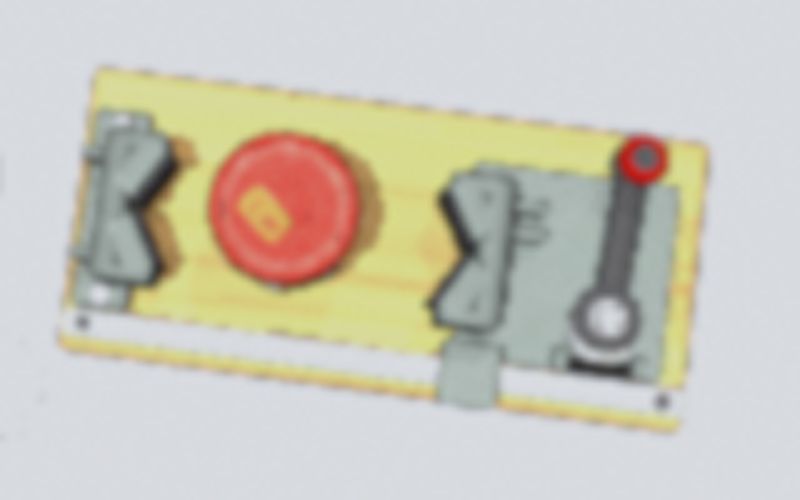

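View pics/sc.png

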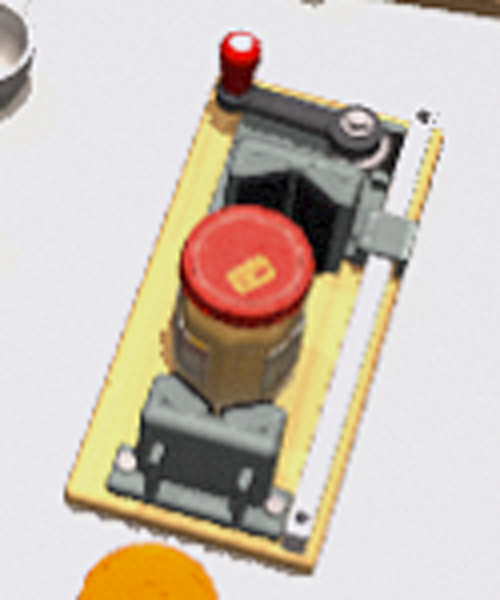

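The crops agree. In the top crop the board corners are at (97,67), (708,143), (678,430), (60,347), the knob top at (641,158) and the hub at (605,318). The lever points to vice +x, so it is locked, and the jaw is fully open.

Run:
```python
from h import *
import station
print([ (k,getattr(station,k)) for k in dir(station) if 'hold' in k.lower()])
np.set_printoptions(precision=4,suppress=True)
t=camera_params('top');s=camera_params('scene')
T=lambda u,v:(280+(u+.5)/5-.5,240+(v+.5)/5-.5)
S=lambda u,v:(320+(u+.5)/4-.5,130+(v+.5)/4-.5)
c=[onz(t,T(*q),.022)[:2] for q in((97,67),(708,143),(678,430),(60,347))]
c2=[onz(s,S(*q),.022)[:2] for q in((68,495),(215,70),(440,135),(312,570))]
for c in(np.array(c),np.array(c2)):
    y=(c[0]+c[3]-c[1]-c[2]);print(c.tolist(),c.mean(0),'yaw',np.arctan2(-y[0],y[1]),np.linalg.norm(y)/2)
print('knobtop',tri(ray(t,T(641,156)),ray(s,S(241,42))),onz(t,T(641,156),.092),onz(s,S(241,42),.092))
print('hub',tri(ray(t,T(605,318)),ray(s,S(357,124))),onz(t,T(605,318),.056),onz(s,S(357,124),.056))
print('lid',onz(t,T(286,208),.122),onz(s,S(247,255),.122))
```

```text
[('hold_point_z', 0.0187)]
[[0.5710761359415473, 0.15021145473885722], [0.5336752288405473, -0.12402168938447382], [0.4067246227633874, -0.10665829495836442], [0.444405204938004, 0.16737096523484293]] [0.489  0.0217] yaw -0.13609787272687618 0.2766897603900422
[[0.5687243967845821, 0.15237858032964902], [0.5350040950486308, -0.12408083007652482], [0.40770828416126365, -0.10361703878459327], [0.4446671901002046, 0.17112922355968585]] [0.489 0.024] yaw -0.1275306441085946 0.27785933674695457
knobtop [ 0.5217 -0.086   0.0966] [ 0.5223 -0.0865  0.092 ] [ 0.5215 -0.0896  0.092 ]
hub [ 0.4549 -0.0724  0.0606] [ 0.455  -0.0729  0.056 ] [ 0.4547 -0.076   0.056 ]
lid [0.4994 0.0642 0.122 ] [0.5004 0.0623 0.122 ]
```

Call:
step_arm(
  rows=[
    [-43,-38,0,0,0,0,36],
    [-43,-38,0,0,0,0,36],
    [-43,-38,0,0,0,0,36],
    [-43,-38,0,0,0,0,36],
    [-43,-38,0,0,0,0,36],
    [-43,-38,0,0,0,0,36],
    [-43,-38,0,0,0,0,36],
    [-43,-38,0,0,0,0,36],
    [-43,-38,0,0,0,0,36],
    [-43,-38,0,0,0,0,36],
    [-43,-38,0,0,0,-7.5,36],
    [-43,-38,0,0,0,-7.5,36],
  ],
)

```text
time_s: 1.6
ee_pos: [0.5292, -0.0847, 0.231]
tool_rot: [-0.0, 0.063, 0.998, 0.0]
force: [0.4, 0.1, 0.1]
width: 0.0356
grasp_force: 0.0
```

```bash
cat > w.py <<'E'
from h import *
from scipy.spatial.transform import Rotation as Ro
np.set_printoptions(precision=4,suppress=True)
V=np.array([.489,.0225]);yaw=-.132
ex=np.array([np.cos(yaw),np.sin(yaw)]);ey=np.array([-ex[1],ex[0]])
def st():
    s=state();w,x,y,z=s['tool_rot'];R=Ro.from_quat([x,y,z,w]).as_matrix()
    print('t',s['time_s'].round(2),'tcp',s['ee_pos'],'yhead',np.degrees(np.arctan2(R[1,1],R[0,1])).round(1),'zax',R[:,2],'F',s['force'],'w',s['width'].round(4),'q',np.round(s['q'],2))
    d=s['ee_pos'][:2]-V;print('tcp in vice',d@ex,d@ey)
    return s,R
def goto(R,s,t):
    print('tool shift mm',t,(R.T@(np.array(t)-s['ee_pos'])*1000).round(1))
def vw(x,y,z): return np.r_[V+x*ex+y*ey,z]
E
python3 - <<'E'
from w import *
s,R=st();goto(R,s,[.522,-.0875,.231])
p=camera_params('wrist');im,d=capture('wrist');cv2.imwrite('pics/w1.png',im[:,:,::-1]);np.savez('pics/w1.npz',im=im,d=d,**p)
E
```

```text
Traceback (most recent call last):
  File "w.py", line 8, in st
    print('t',s['time_s'].round(2),'tcp',s['ee_pos'],'yhead',np.degrees(np.arctan2(R[1,1],R[0,1])).round(1),'zax',R[:,2],'F',s['force'],'w',s['width'].round(4),'q',np.round(s['q'],2))
              ^^^^^^^^^^^^^^^^^
AttributeError: 'float' object has no attribute 'round'
```

```bash
sed -i "s/s\['time_s'\].round(2)/s['time_s']/;s/s\['width'\].round(4)/s['width']/" w.py
python3 - <<'E'
from w import *
s,R=st();goto(R,s,[.522,-.0875,.231])
p=camera_params('wrist');im,d=capture('wrist');cv2.imwrite('pics/w1.png',im[:,:,::-1]);np.savez('pics/w1.npz',im=im,d=d,**p)
E
```

```text
t 1.6 tcp [ 0.5292 -0.0847  0.231 ] yhead 82.8 zax [-0.0004  0.0003 -1.    ] F [0.4017 0.0651 0.1441] w 0.03561187554571198 q [-0.38  0.09  1.71  0.    1.34 -1.83]
tcp in vice 0.05393446297228467 -0.10093730158464559
tool shift mm [0.522, -0.0875, 0.231] [ 6.8 -3.7  0. ]
```

View pics/w1.png

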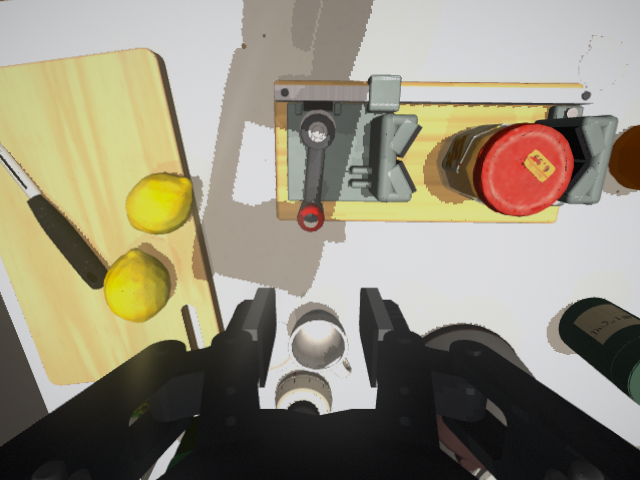

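The wrist view shows the knob top at (311,217), the hub at (317,130), and board corners at about (275,82), (276,219), (557,221) and (591,83). The gripper hangs clear of everything.

Run:
```python
from w import *
p=dict(np.load('pics/w1.npz'));p={k:p[k] for k in('fx','fy','cx','cy','D','T')}
c=np.array([onz(p,q,.022)[:2] for q in((276,80),(276,219),(557,221))]);print(c)
y=c[2]-c[1];print('yaw',np.arctan2(-y[0],y[1]),np.linalg.norm(y),np.linalg.norm(c[0]-c[1]),'centre',(c[0]+c[2])/2)
for n,q,z in(('knob',(310,213),.092),('hub',(317,130),.056),('lid',(527,168),.122)):
    w=onz(p,q,z);d=w[:2]-V;print(n,w,'vice',d@ex,d@ey)
```

```text
[[ 0.4074 -0.1061]
 [ 0.5332 -0.1262]
 [ 0.5704  0.1505]]
yaw -0.13374377817108354 0.27921826675200634 0.12739234340051658 centre [0.4889 0.0222]
knob [ 0.5171 -0.0886  0.092 ] vice 0.042469292830125405 -0.10644092847381893
hub [ 0.4549 -0.0751  0.056 ] vice -0.020998727990928622 -0.10126411916760139
lid [0.4986 0.0639 0.122 ] vice 0.004106967903864017 0.042342652999838824
```

Call:
step_arm(
  rows=[
    [8.7,-4.4,0,0,0,0,36],
    [0,0,45,0,0,0,36],
    [0,0,45,0,0,0,36],
    [0,0,35,0,0,0,36],
    [0,0,25,0,0,0,36],
    [0,0,18,0,0,0,36],
    [0,0,0,0,0,0,36],
  ],
)

```text
time_s: 2.52
ee_pos: [0.5184, -0.085, 0.0623]
tool_rot: [-0.001, 0.064, 0.998, 0.0]
force: [-0.4, 0.4, -0.2]
width: 0.0362
grasp_force: 0.0
```

Run:
```python
from w import *
s,R=st()
im,d=capture('wrist');cv2.imwrite('pics/w2.png',im[:,:,::-1])
```

```text
t 2.525 tcp [ 0.5184 -0.085   0.0623] yhead 82.6 zax [-0.0027  0.0011 -1.    ] F [-0.3621  0.4197 -0.2301] w 0.036208878015781695 q [-0.39  0.3   1.85  0.    1.   -1.83]
tcp in vice 0.04324219421168334 -0.10265921107283985
```

View pics/w2.png

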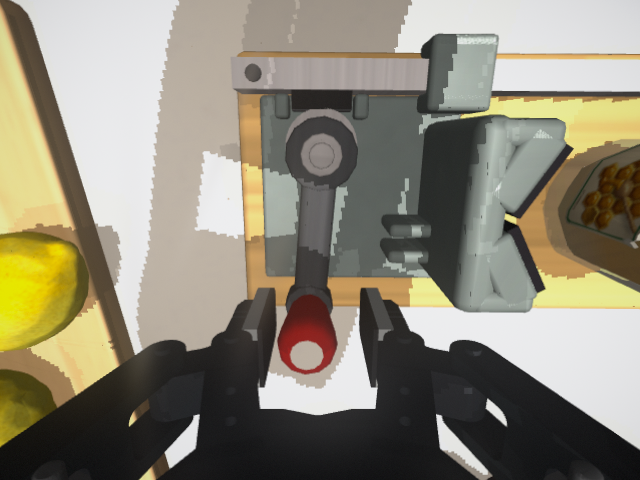

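The knob (305,330) stands between the pads, nearer the −y one. I'll narrow the cage, shift slightly and swing.

Call:
step_arm(
  rows=[
    [-4,-3,0,0,0,0,28],
    [0,0,0,0,0,0,28],
    [0.6,-9,0,0,0,7.6,28],
    [0.6,-9,0,0,0,7.6,28],
    [0.6,-9,0,0,0,7.6,28],
    [0.6,-9,0,0,0,7.6,28],
    [0.6,-9,0,0,0,7.6,28],
    [0.6,-9,0,0,0,7.6,28],
    [0.6,-9,0,0,0,7.6,28],
    [0.6,-9,0,0,0,7.6,28],
    [0.6,-9,0,0,0,7.6,28],
  ],
)

```text
time_s: 3.95
ee_pos: [0.4728, -0.1471, 0.064]
tool_rot: [0.001, 0.616, 0.788, 0.0]
force: [0.4, 0.3, 0.6]
width: 0.028
grasp_force: 0.3
```

Run:
```python
from w import *
s,R=st();P=np.array([.4549,-.0751]);d=s['ee_pos'][:2]-P
print('r',np.hypot(*d),'ang from vice x deg',np.degrees(np.arctan2(d@ey,d@ex)))
```

```text
t 3.95 tcp [ 0.4728 -0.1471  0.064 ] yhead 13.9 zax [ 0.0012 -0.0005 -1.    ] F [0.4239 0.2895 0.5543] w 0.027967242509890508 q [-0.54  0.23  1.93  0.    0.98 -0.79]
tcp in vice 0.006257315457259261 -0.17027879882882158
r 0.0742100420842411 ang from vice x deg -68.48607821715207
```

Call:
step_arm(
  rows=[
    [3,-9,0,0,0,7.4,28],
    [2,-9,0,0,0,7,28],
    [1,-3,0,0,0,0,28],
    [0,-2,0,0,0,0,28],
    [0,0,0,0,0,0,28],
  ],
)

```text
time_s: 4.58
ee_pos: [0.4511, -0.1448, 0.0641]
tool_rot: [0.002, 0.708, 0.707, 0.001]
force: [6.6, -1.3, -3.5]
width: 0.0279
grasp_force: 3.7
```

Run:
```python
from w import *
s,R=st();P=np.array([.4549,-.0751]);d=s['ee_pos'][:2]-P
print('r',np.hypot(*d),'ang from vice x deg',np.degrees(np.arctan2(d@ey,d@ex)))
im,d=capture('wrist');cv2.imwrite('pics/w3.png',im[:,:,::-1])
```

```text
t 4.575 tcp [ 0.4511 -0.1448  0.0641] yhead -0.1 zax [ 0.0048 -0.0016 -1.    ] F [ 6.5991 -1.2521 -3.485 ] w 0.027852790839812916 q [-0.56  0.19  1.99  0.    0.97 -0.56]
tcp in vice -0.015561500565440558 -0.1708000397417428
r 0.06976993560721795 ang from vice x deg -85.56429451423837
```

View pics/w3.png

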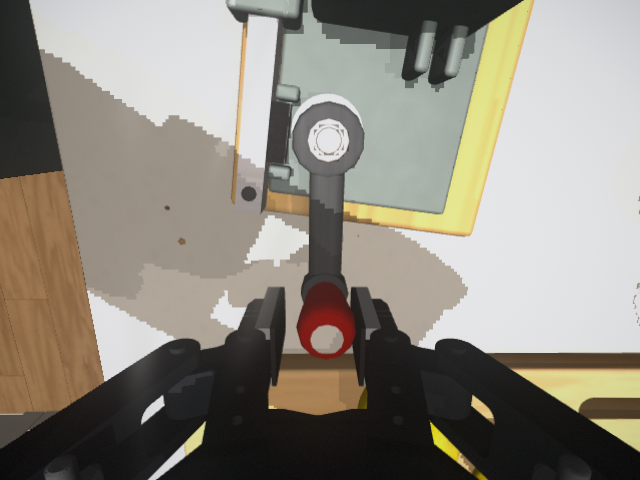

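The lever is swung out, with the hub at (328,138), the knob at (326,335) and the driving pad against the knob. A small extra push will confirm the stop.

Call:
step_arm(
  rows=[
    [0,-2,0,0,0,0,28],
    [0,-2,0,0,0,0,28],
    [0,0,0,0,0,0,28],
  ],
)

```text
time_s: 5.0
ee_pos: [0.4503, -0.1456, 0.0646]
tool_rot: [0.005, 0.708, 0.706, 0.003]
force: [20.8, -1.7, -14.3]
width: 0.0284
grasp_force: 10.5
```

The force rises with no movement, so the lever is at its stop. Back off and rise.

Call:
step_arm(
  rows=[
    [0,7,0,0,0,0,30],
    [0,0,-30,0,0,0,32],
    [0,0,-40,0,0,0,20],
    [0,0,0,0,0,7.5,0],
    [0,0,0,0,0,0,0],
  ],
)

```text
time_s: 5.62
ee_pos: [0.452, -0.144, 0.1337]
tool_rot: [0.0, 0.752, 0.659, -0.0]
force: [-0.1, 0.1, -0.2]
width: -0.0001
grasp_force: 0.0
```

Run:
```python
from w import *
s,R=st();goto(R,s,vw(.011,-.0815,.134));goto(R,s,vw(.011,-.0815,.070))
```

```text
t 5.625 tcp [ 0.452  -0.144   0.1337] yhead -7.5 zax [ 0.0001 -0.0002 -1.    ] F [-0.0707  0.0571 -0.1616] w -0.0001229297105960385 q [-0.56  0.07  1.94 -0.    1.13 -0.43]
tcp in vice -0.01480021583596498 -0.1699591206748294
tool shift mm [ 0.4892 -0.0597  0.134 ] [88.4 25.8 -0.3]
tool shift mm [ 0.4892 -0.0597  0.07  ] [88.5 25.8 63.7]
```

Call:
step_arm(
  rows=[
    [44,13,0,0,0,0,0],
    [44,13,0,0,0,0,0],
    [0,0,32,0,0,0,0],
    [0,0,32,0,0,0,0],
    [5,0,0,0,0,0,0],
    [5,0,0,0,0,0,0],
    [5,0,0,0,0,0,0],
    [5,0,0,0,0,0,0],
  ],
)

```text
time_s: 6.62
ee_pos: [0.4931, -0.0409, 0.0706]
tool_rot: [0.001, 0.753, 0.658, 0.0]
force: [-0.3, -2.6, 2.2]
width: -0.0002
grasp_force: 1.2
```

Run:
```python
from w import *
s,R=st()
im,d=capture('wrist');cv2.imwrite('pics/w4.png',im[:,:,::-1])
```

```text
t 6.625 tcp [ 0.4931 -0.0409  0.0706] yhead -7.7 zax [ 0.0023 -0.0014 -1.    ] F [-0.3322 -2.5637  2.2363] w -0.00023222109138979432 q [-0.32  0.22  1.93 -0.    0.99 -0.19]
tcp in vice 0.012416100640725179 -0.06226930040132167
```

View pics/w4.png

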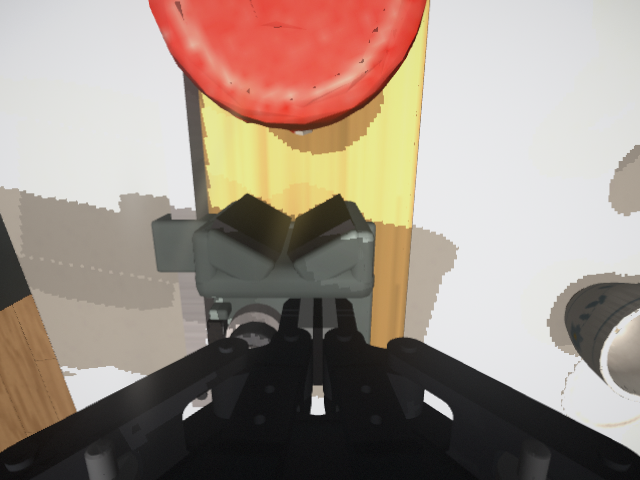

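The fingers bear on the jaw's back face (around (318,300)), with the jar upright ahead. Now I push the jaw.

Call:
step_arm(
  rows=[
    [6,0,0,0,0,0,0],
    [6,0,0,0,0,0,0],
    [6,0,0,0,0,0,0],
    [6,0,0,0,0,0,0],
    [5,0,0,0,0,0,0],
    [5,0,0,0,0,0,0],
    [5,0,0,0,0,0,0],
    [5,0,0,0,0,0,0],
    [5,0,0,0,0,0,0],
    [5,0,0,0,0,0,0],
    [5,0,0,0,0,0,0],
  ],
)

```text
time_s: 8.05
ee_pos: [0.5001, 0.0182, 0.0692]
tool_rot: [0.0, 0.753, 0.658, 0.0]
force: [2.7, -5.0, -0.4]
width: 0.0001
grasp_force: 2.0
```

Run:
```python
from w import *
s,R=st()
```

```text
t 8.05 tcp [0.5001 0.0182 0.0692] yhead -7.7 zax [ 0.0001 -0.     -1.    ] F [ 2.6721 -4.9661 -0.3516] w 0.00013036815552758 q [-0.2   0.23  1.91 -0.    1.   -0.07]
tcp in vice 0.011527859381391269 -0.002762408370785355
```

Call:
step_arm(
  rows=[
    [4,0,0,0,0,0,0],
    [4,0,0,0,0,0,0],
    [4,0,0,0,0,0,0],
    [4,0,0,0,0,0,0],
    [4,0,0,0,0,0,0],
    [2,0,0,0,0,0,0],
    [0,0,0,0,0,0,0],
  ],
)

```text
time_s: 8.93
ee_pos: [0.5011, 0.0252, 0.0695]
tool_rot: [0.007, 0.752, 0.659, -0.011]
force: [-14.8, -74.1, 6.0]
width: 0.0001
grasp_force: 37.4
```

Run:
```python
from w import *
s,R=st()
```

```text
t 8.925 tcp [0.5011 0.0252 0.0695] yhead -7.5 zax [-0.0068 -0.0247 -0.9997] F [-14.7967 -74.0504   5.9941] w 8.524312439166949e-05 q [-0.17  0.24  1.9  -0.03  1.   -0.02]
tcp in vice 0.01161791864314604 0.004312270394004984
```

Force is too high and short of the expected home position, so I'm easing off and looking.

Call:
step_arm(
  rows=[
    [-8,0,0,0,0,0,0],
    [-8,0,0,0,0,0,0],
    [0,0,0,0,0,0,0],
  ],
)

```text
time_s: 9.3
ee_pos: [0.5001, 0.0242, 0.0689]
tool_rot: [-0.001, 0.753, 0.658, -0.0]
force: [-1.6, -5.2, -0.2]
width: -0.0003
grasp_force: 2.9
```

Run:
```python
from w import *
s,R=st()
A=[]
im,d=capture('wrist');A.append(cv2.resize(im,(520,390)))
im,d=capture('top');A.append(cv2.resize(im[240:340,280:440],(624,390),interpolation=2)[:,:280])
im2,d=capture('top');cv2.imwrite('pics/t5full.png',im2[:,:,::-1])
cv2.imwrite('pics/w5.png',np.hstack(A)[:,:,::-1])
im,d=capture('scene');cv2.imwrite('pics/s5.png',cv2.resize(im[130:280,320:445],None,fx=4,fy=4,interpolation=2)[:,:,::-1])
```

```text
t 9.3 tcp [0.5001 0.0242 0.0689] yhead -7.8 zax [-0.0015  0.0013 -1.    ] F [-1.6042 -5.1622 -0.1978] w -0.00031127619377062496 q [-0.19  0.23  1.91  0.    1.   -0.06]
tcp in vice 0.010742163728092415 0.003126145617993758
```

View pics/w5.png

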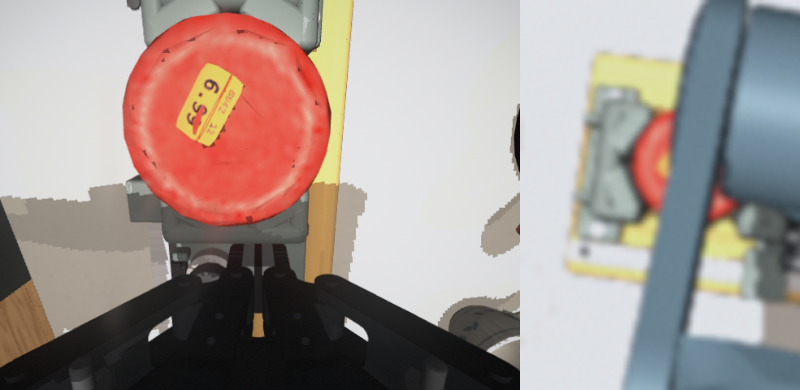

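The wrist view shows the lid, centre about (279,146) in full-size pixels, overlapping both jaws, and the jar standing upright. I'll compare numbers against the fixed face.

Run:
```python
from w import *
t=camera_params('top');T=lambda u,v:(280+(u+.5)/5-.5,240+(v+.5)/5-.5)
def pr(n,w): d=w[:2]-V;print(n,w,'vice',d@ex,d@ey)
for q in((175,147),(160,280),(440,195),(432,305),(512,180),(495,325)):pr(q,onz(t,T(*q),.09))
p=camera_params('wrist')
im=cv2.imread('pics/w5.png')[:,:520];h=cv2.cvtColor(im,cv2.COLOR_BGR2HSV)
m=(((h[...,0]<8)|(h[...,0]>170))&(h[...,1]>110)&(h[...,2]>80)).astype(np.uint8);
c=max(cv2.findContours(m,0,2)[0],key=cv2.contourArea);(a,b),r=cv2.minEnclosingCircle(c)
k=640/520;pr('lid',onz(p,(a*k,b*k),.122));e=onz(p,((a+r)*k,b*k),.122)-onz(p,(a*k,b*k),.122);print('r',np.hypot(*e[:2]))
```

```text
(175, 147) [0.5282 0.1119 0.09  ] vice 0.02711421870068568 0.09373841473285816
(160, 280) [0.4712 0.1187 0.09  ] vice -0.030296424528037696 0.09302841481702248
(440, 195) [ 0.5066 -0.0013  0.09  ] vice 0.020559095515789345 -0.021253849439565892
(432, 305) [0.4599 0.0031 0.09  ] vice -0.02629488784499385 -0.02309844132626863
(512, 180) [ 0.5127 -0.032   0.09  ] vice 0.030687212054854855 -0.05085379029306938
(495, 325) [ 0.4513 -0.0233  0.09  ] vice -0.031322741383288145 -0.05038269150490647
lid [0.5008 0.0936 0.122 ] vice 0.0023837914484347105 0.07204036552899284
r 0.031920769113105076
```

View pics/s5.png

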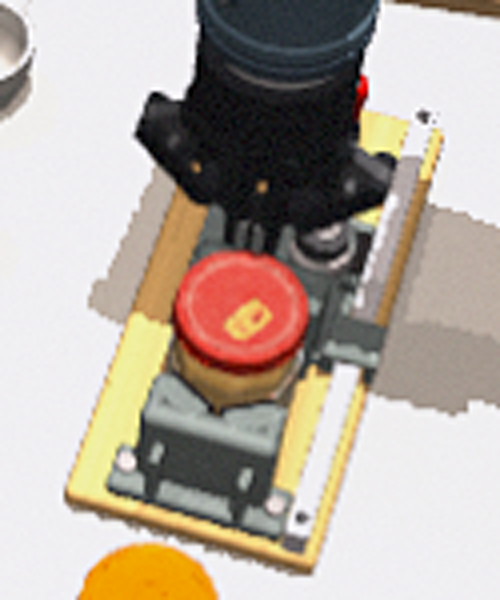

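The fixed vee edge is at y=+0.0935, so the jaw did not start fully open. The gap is now about 0.0475, so the jar is snug. Next I return to the knob, expected at vice (−0.012, −0.1015).

Call:
step_arm(
  rows=[
    [-8,0,0,0,0,0,0],
    [0,0,-33,0,0,0,0],
    [0,0,-33,0,0,0,0],
    [-48,-11.5,0,0,0,0,36],
    [-49,-11.5,0,0,0,0,36],
    [0,0,0,0,0,-7.5,36],
    [0,0,0,0,0,0,36],
  ],
)

```text
time_s: 10.38
ee_pos: [0.4639, -0.077, 0.1353]
tool_rot: [-0.0, 0.709, 0.705, 0.0]
force: [0.1, -0.5, -0.3]
width: 0.0355
grasp_force: 0.0
```

Run:
```python
from w import *
s,R=st();goto(R,s,vw(-.012,-.1015,.063))
p=camera_params('wrist');im,d=capture('wrist');cv2.imwrite('pics/w6.png',im[:,:,::-1])
def px(w):
    Ti=np.linalg.inv(p['T']);K=np.array([[p['fx'],0,p['cx']],[0,p['fy'],p['cy']],[0,0,1]])
    c=Ti[:3,:3]@w+Ti[:3,3];return cv2.projectPoints(c[None],np.zeros(3),np.zeros(3),K,p['D'])[0].ravel()
print('expected knob px',px(vw(-.012,-.1015,.092)),'hub',px(vw(-.02,-.034,.056)))
h=cv2.cvtColor(im,cv2.COLOR_RGB2HSV)
for b in blobs(((h[...,0]<6)|(h[...,0]>172))&(h[...,1]>150)&(h[...,2]>80),150):
    w=onz(p,b[1],.085)[:2]-V;print(b,w@ex,w@ey)
```

```text
t 10.375 tcp [ 0.4639 -0.077   0.1353] yhead -0.3 zax [ 0.0003  0.0007 -1.    ] F [ 0.0784 -0.496  -0.2848] w 0.03554037396905337 q [-0.42  0.06  1.95  0.    1.13 -0.41]
tcp in vice -0.011772274550646972 -0.10195809164057641
tool shift mm [ 0.4637 -0.0765  0.063 ] [ 0.4 -0.2 72.3]
expected knob px [315.989  270.0677] hub [316.985  140.6687]
([298, 246, 38, 38, 700], [316.6, 262.4]) -0.011920618026752235 -0.09950106929294315
```

View pics/w6.png

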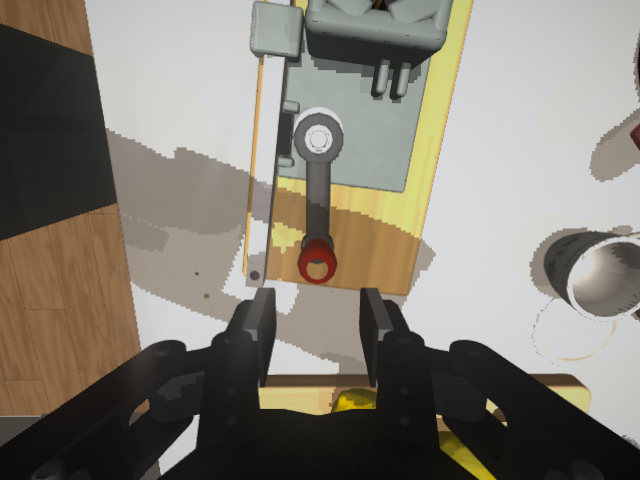

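The knob is exactly between the pads: detected at (317,262), vice (−0.012, −0.0995), hub at (318,138). Descend, narrow the cage, then swing back.

Call:
step_arm(
  rows=[
    [0,0,36,0,0,0,36],
    [0,0,30,0,0,0,36],
    [1,0,6,0,0,0,28],
    [0,0,0,0,0,0,28],
    [0.8,9,0,0,0,-7.6,28],
    [0.8,9,0,0,0,-7.6,28],
    [0.8,9,0,0,0,-7.6,28],
    [0.8,9,0,0,0,-7.6,28],
    [0.8,9,0,0,0,-7.6,28],
    [0.8,9,0,0,0,-7.6,28],
  ],
)

```text
time_s: 11.68
ee_pos: [0.5136, -0.0551, 0.065]
tool_rot: [0.001, 0.377, 0.926, -0.0]
force: [-1.5, -2.4, -1.0]
width: 0.028
grasp_force: 1.5
```

```bash
cat > a.py <<'E'
from w import *
s,R=st();P=vw(-.02,-.0335,0)[:2];d=s['ee_pos'][:2]-P
print('r',np.hypot(*d),'ang from vice x deg',np.degrees(np.arctan2(d@ey,d@ex)))
E
python3 a.py
```

```text
t 11.675 tcp [ 0.5136 -0.0551  0.065 ] yhead 45.7 zax [ 0.0021 -0.0016 -1.    ] F [-1.5345 -2.4119 -0.9803] w 0.027954728678101417 q [-0.34  0.27  1.88 -0.    0.99 -1.13]
tcp in vice 0.034559945874450736 -0.07367465887394493
r 0.06775537550232333 ang from vice x deg -36.36569409553817
```

Call:
step_arm(
  rows=[
    [0.7,9,0,0,0,-7.5,28],
    [0.7,9,0,0,0,-7.5,28],
    [0.7,9,0,0,0,-7.5,28],
    [0.7,9,0,0,0,-7.5,28],
    [0.6,8,0,0,0,-6.5,28],
    [0,3,0,0,0,0,28],
    [0,0,0,0,0,0,28],
  ],
)

```text
time_s: 12.55
ee_pos: [0.5333, -0.0139, 0.0651]
tool_rot: [0.002, 0.07, 0.998, -0.001]
force: [1.1, -5.9, -3.6]
width: 0.0279
grasp_force: 3.0
```

```bash
python3 a.py
```

```text
t 12.55 tcp [ 0.5333 -0.0139  0.0651] yhead 81.9 zax [ 0.004  -0.0031 -1.    ] F [ 1.0632 -5.8675 -3.556 ] w 0.027883026484240524 q [-0.25  0.3   1.83 -0.    1.   -1.68]
tcp in vice 0.048719975963578195 -0.03029059186791968
r 0.0687948791480371 ang from vice x deg 2.673924420633028
```

Push a little more to confirm the locked stop.

Call:
step_arm(
  rows=[
    [0,2,0,0,0,0,28],
    [0,2,0,0,0,0,28],
    [0,2,0,0,0,0,28],
    [0,0,0,0,0,0,28],
  ],
)

```text
time_s: 13.05
ee_pos: [0.5337, -0.0126, 0.065]
tool_rot: [0.002, 0.07, 0.998, -0.005]
force: [-1.7, -26.3, -4.7]
width: 0.028
grasp_force: 13.2
```

```bash
python3 a.py
```

```text
t 13.05 tcp [ 0.5337 -0.0126  0.065 ] yhead 81.9 zax [ 0.0025 -0.0101 -0.9999] F [ -1.6988 -26.2677  -4.6862] w 0.027971577613025957 q [-0.24  0.3   1.83 -0.01  1.   -1.66]
tcp in vice 0.048898308018325114 -0.028924988955993047
r 0.06905003674032904 ang from vice x deg 3.7989985763746037
```

The lever is at its locked stop. Release and rise clear.

Call:
step_arm(
  rows=[
    [0,-7,0,0,0,0,34],
    [0,0,0,0,0,0,34],
    [0,0,-30,0,0,0,34],
    [0,0,-50,0,0,0,34],
    [0,-30,-50,0,0,0,34],
    [0,-60,0,0,0,0,34],
    [0,-60,0,0,0,0,34],
    [0,0,0,0,0,0,34],
    [0,0,0,0,0,0,34],
  ],
)

```text
time_s: 14.18
ee_pos: [0.5103, -0.1613, 0.1935]
tool_rot: [0.0, 0.071, 0.997, 0.0]
force: [-0.4, 0.3, 0.3]
width: 0.0339
grasp_force: 0.0
```

Run:
```python
from w import *
s,R=st()
for n in('top','scene','wrist'):
    p=camera_params(n);im,d=capture(n)
    h=cv2.cvtColor(im,cv2.COLOR_RGB2HSV)
    for b in blobs(((h[...,0]<7)|(h[...,0]>172))&(h[...,1]>130)&(h[...,2]>80),30):
        big=b[0][2]>18 and n!='wrist' or b[0][2]>60
        w=onz(p,b[1],.122 if big else .085)[:2]-V;print(n,b,'vice',w@ex,w@ey)
    # hub: bright ring near pivot; others unchanged: diff against the first picture
    if n!='wrist':
        o=np.load(f'pics/{n}0.npz')['im'];df=(np.abs(im.astype(int)-o).max(2)>60)
        df=cv2.morphologyEx(df.astype(np.uint8),cv2.MORPH_OPEN,np.ones((3,3)))
        print(n,'changed',blobs(df,25))
```

```text
t 14.175 tcp [ 0.5103 -0.1613  0.1935] yhead 81.9 zax [ 0.0003  0.0008 -1.    ] F [-0.4224  0.3125  0.2559] w 0.033865507379528585 q [-0.53  0.13  1.75  0.    1.27 -1.96]
tcp in vice 0.04526153075910836 -0.17937603995079573
top ([370, 263, 9, 10, 51], [373.9, 267.6]) vice 0.046074206246894074 -0.03214536930094252
top ([309, 268, 31, 29, 548], [324.5, 282.0]) vice 2.2608501666271134e-05 0.06800959575228924
top changed [([381, 208, 169, 194, 15002], [466.4, 302.0]), ([369, 263, 11, 12, 108], [373.7, 268.4]), ([309, 267, 18, 15, 127], [317.3, 273.7]), ([333, 266, 19, 39, 443], [343.1, 284.3]), ([361, 278, 9, 6, 43], [365.1, 280.1]), ([381, 279, 10, 11, 75], [386.0, 284.0]), ([315, 285, 15, 13, 104], [320.7, 292.1]), ([352, 285, 20, 17, 147], [362.7, 290.9]), ([462, 292, 20, 33, 265], [469.7, 307.0]), ([352, 294, 11, 5, 44], [357.1, 295.8]), ([389, 308, 18, 8, 84], [396.7, 312.2]), ([158, 363, 17, 7, 98], [165.4, 366.4]), ([367, 373, 100, 107, 4951], [421.3, 415.4]), ([466, 403, 7, 15, 85], [468.8, 409.5]), ([0, 412, 114, 68, 5513], [46.5, 447.4]), ([459, 432, 8, 10, 60], [462.8, 436.7])
[... 577 characters left out ...]
), ([355, 94, 50, 26, 601], [381.2, 107.5]), ([407, 111, 27, 17, 198], [419.0, 119.7]), ([346, 121, 128, 105, 5962], [411.0, 169.2]), ([612, 130, 11, 14, 88], [617.0, 136.7]), ([591, 153, 36, 39, 450], [610.7, 170.1]), ([557, 180, 31, 26, 461], [571.9, 192.3]), ([414, 184, 10, 16, 91], [418.1, 190.4]), ([543, 192, 29, 105, 1676], [552.4, 248.5]), ([378, 196, 7, 7, 41], [380.9, 199.1]), ([564, 221, 13, 24, 211], [569.1, 231.7]), ([570, 247, 25, 26, 163], [580.9, 258.3]), ([586, 282, 54, 25, 867], [611.8, 294.4]), ([534, 306, 106, 174, 8992], [598.6, 414.0]), ([440, 419, 12, 24, 193], [446.6, 431.9])]
wrist ([505, 226, 31, 30, 478], [517.9, 239.3]) vice 0.04794854588246719 -0.03360942169611676
```

The jar's centre is at vice (0.000, about 0.070) against an expected 0.0695. The knob is at (0.048, −0.033), level with the pivot, so the lever is locked. Nothing else moved.

```bash
python3 -c "
from station import *
print(hand_in())"
```

```text
the job is handed in; nothing more can be done
None
```

The jar stands clamped snugly in both vees with the lever swung back to its locked stop, and the job was handed in at about 14 s; I slipped on two points: the wrist force briefly hit 74 N as the jaw came home, and I viewed 11 pictures against the limit of 10.

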